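Restock the pop-hatch bearing lift

ROBOT

A 6-joint arm with a two-finger parallel gripper is mounted at the origin on the work surface. World frame = base frame: x ahead of the robot, y to its left, z up, the work surface at z = 0. Lengths are in m, angles in rad, forces in N, time in s.
With the tool pointing down it reaches from about 0.275 to 0.725 m from the base axis. Payload 5.6 kg.
Tool frame: the origin (TCP) lies on the centre line of the jaws, within the pads' length; the fingertips stand 8 mm ahead of it and the grasp point (between the pads) lies 11 mm behind it (manip.tcp_to_tips is the distance from the TCP to the fingertips, in m); z points along the fingers, y is the line along which they close (so a half turn about z gives the same grasp; the last joint's range is limited). The gripper opens to 85 mm and grips with 20 to 120 N. Pads are 22 mm wide; open, the fingers measure 114 mm over their backs; the gripper's body (76 mm by 85 mm) begins 54 mm behind the grasp point. The pads swing forward as they close: fully open they stand 13 mm farther back than shut.
Start: joints at [-1.062, 0.255, 0.108, 0, -1.424, -0.285], TCP at [0.122, -0.536, 0.239] pointing down, gripper open.
Joint ranges: [-2.95, 2.95], [-1.21, 1.97], [-1.09, 1.5], [-2.87, 1.71], [-2.94, -0.07], [-3.05, 3.05]. Speed limits (rad/s): [2.57, 2.57, 3.14, 3.14, 3.14, 3.14].

INTERFACE

Orientations are given as [roll, pitch, yaw] about the fixed x, y, z axes, in that order (R = Rz(yaw) Ry(pitch) Rx(roll)).
In Python, from rig import manip, grab_frame, get_calibration gives the robot as it stands. The module is installed in compiled form; this text tells all that it offers.
- The arm moves only by the shell command python3 -m jog 'ROWS' [OPENING] [FORCE]. ROWS is JSON, a list that holds one entry, the list of rows, each a list of 4 numbers: the shift along the tool's x, y, z in mm, then the turn about the tool's z in degrees. In form: [[[x, y, z, roll], ...]]. A call has 1 to 5 rows; each row is the pose to reach, as a shift and turn from the pose commanded when the call began, along the tool's axes at that moment; what a row does not reach only later rows make up. A row lasts 1/8 s, in which the tool goes at most 62.5 mm and 10.7 degrees, less where a joint would pass 70% of its speed; a pose out of reach is approached as far as the arm can. A call with a gripper value outside its range is refused whole. OPENING is the opening, from -1 (shut) to 1 (fully open), set as the call begins (- or left out, the last holds). The fingers move at their own pace and stop on an object; FORCE is the grip in N (left out, the last holds). Time passes only in rows, so rows that repeat a pose let the fingers close. It gives the time, the measured TCP pose, the force, the opening and the grip force at its end, in the units of the state.
- manip.observe(): the state, without advancing time (a new reading comes with each control period).
- grab_frame(name): name is "side" or "top" or "wrist"; returns the picture (420x560x3 uint8, red, green, blue); there is no depth.
- get_calibration(name): a dict with "fovy" (degrees; the focal length in pixels is half the picture's height over the tangent of half this angle, whatever the lens; pixels are square), "cx", "cy" (the principal point, pixels), "camera_from_world" (4x4, takes a point from world to camera coordinates); the wrist camera has in their place "T_tool_cam" (4x4, takes a point from camera to tool coordinates, whose origin is the TCP and whose axes are the flange's). Camera axes: x right, y up, looking along -z (the intrinsics and any distortion apply to the point x, -y, -z); pixel columns grow to the right and rows downward; lengths in m; the calibration is good to about 2 mm. The wrist camera is an equidistant fisheye: a pixel r from the principal point sees the ray r / f radians off the axis. A picture is of the moment at which its call begins: read the wrist's pose just before it. get_calibration takes no time and is no camera call.
- manip.close_job(): hands the job in; it is judged then, once.
The state is a dict: "clock": time; "joint_positions": joint angles; "qd": joint speeds; "joint_torque": joint torques, N m; "eef_pos": TCP position; "ee_rot": TCP orientation; "force": force on the tool from outside, world axes, zero at the start; "wrist_torque": the same for the moment, N m; "finger_gap": finger opening in m; "finger_force": force on a finger pad.
Only numpy, scipy, OpenCV 4.12 (cv2) and the standard library are available. Lean on these libraries where they do the work, as an engineer would, in place of code of your own. Each camera call takes 0.05 s, during which the arm holds its last target. There are 200 camera calls.

TASK

Restock the bearing lift: push its hatch down at the yellow bar so that the spring catch pops it ajar, swing it fully open, and stack all the wheel bearings from the bench flat on the red spring platform between the guide posts, pushing the pile down until its top lies below the housing's rim. Then swing the hatch shut and press it until the catch holds it closed; do not disturb the red bin, the spray can or the carton.

Things in the scene. Friction and masses are not known exactly. Their poses are not given: they have to be found in the camera images.
- lift: blue steel housing fixed to the bench, 200 x 200 mm, rim 130 mm high, walls 6 mm, open at the top under the hatch. Origin: centre of its underside; yellow plate on its -x side. The hatch hinge runs along its x axis at y = +95, z = 141 mm; the hatch's free edge and the catch are on its -y side, the catch behind a partition 116 mm high at y = -60 mm: keep out of there
- well_rim (a point): on the axis of the stacking place, at rim height (x 0, y +15, z 130 mm in the lift's frame, same axes). Four 8 mm guide posts at x, y = +-26 mm around it end at rim height; a 65 mm circle fits between them. Fingers closing along lift y pass between the posts and have 70 mm from the axis to the walls
- platform (a joint): how far the red platform (62 mm disc) has sunk, m: 0 topmost (0 to 0.012 at the start), 0.088 lowest. Spring 100 N/m (no force at 0) with 2.5 N friction: it sinks somewhat under the bearings' own weight, needs a push from above to sink farther, and stays about where it is pushed
- platform_top (a point): centre of the red platform's top face: 118 mm above the bench when the platform joint is 0, lower by the joint's value
- hatch (a joint): hatch angle, rad: 0 shut and caught, 0.23 popped ajar, 2.0 open stop. Push-push catch: pressing the bar to the stop (-0.048, 9 mm down, some 4 N) and letting go pops the shut hatch ajar; an ajar hatch pressed to that stop and let go stays caught at 0 (one more press pops it). Part presses do nothing. Above 0.23 it stays where left (0.1 kg, hinge friction 0.13 N m); below, a 2-4 N spring lifts it
- hatch_bar (a point): middle of the yellow grab bar on the hatch: round, 12 mm thick, along lift x, 90 mm between its posts, axis 40 mm above the hatch's top face, 184 mm from the hinge line along the hatch and 45 mm square to it (shut: y -89, z 186 mm in the lift's frame). Pinch it from above with the fingers closing along lift y: it turns in the grip as the hatch swings, the tool staying upright
- hatch_hinge (a point): middle of the hinge line of the hatch, along lift x. The grey hatch plate is 200 x 194 mm, 5 mm thick, its underside in the hinge plane; upright it reaches 336 mm above the bench. A striker 26 mm long hangs under it 175 mm from the hinge. With the hatch up, the white pop-up spring pin at x +70, y -80 mm of the lift stands 181 mm above the bench
- bearing1: sealed wheel bearing: a flat steel disc 56 mm across and 16 mm thick with a black seal ring (the bore is painted on, it is solid), 0.13 to 0.21 kg, lying flat on the bench with the same face up. Origin: centre of its underside. There are 3 to 5 of them; an absent one reads None all along
- bearing2: sealed wheel bearing: a flat steel disc 56 mm across and 16 mm thick with a black seal ring (the bore is painted on, it is solid), 0.13 to 0.21 kg, lying flat on the bench with the same face up. Origin: centre of its underside. There are 3 to 5 of them; an absent one reads None all along
- bearing3: sealed wheel bearing: a flat steel disc 56 mm across and 16 mm thick with a black seal ring (the bore is painted on, it is solid), 0.13 to 0.21 kg, lying flat on the bench with the same face up. Origin: centre of its underside. There are 3 to 5 of them; an absent one reads None all along
- bearing4: sealed wheel bearing: a flat steel disc 56 mm across and 16 mm thick with a black seal ring (the bore is painted on, it is solid), 0.13 to 0.21 kg, lying flat on the bench with the same face up. Origin: centre of its underside. There are 3 to 5 of them; an absent one reads None all along
- bearing5: sealed wheel bearing: a flat steel disc 56 mm across and 16 mm thick with a black seal ring (the bore is painted on, it is solid), 0.13 to 0.21 kg, lying flat on the bench with the same face up. Origin: centre of its underside. There are 3 to 5 of them; an absent one reads None all along
- red_bin: bystander: open red plastic parts bin 100 x 160 x 60 mm; origin centre of its underside
- spray_can: bystander: yellow can 52 mm across, 150 mm high; origin centre of its underside
- carton: bystander: cardboard carton 100 x 80 x 60 mm; origin centre of its underside
There are look-alikes about, which are no part of the job. Leave any purple look-alike of the bearing3 alone. Leave any turquoise look-alike of the bearing4 alone.

How it is judged:
By the outcome, as a careful person would: the job done as asked, in the order asked, and still so for the second after the job is handed in, with the robot touching nothing.
Of bearing1, bearing2, bearing3, bearing4, bearing5 only 3 to 5 are there at a start; the rules pass over those that are not, and their reading is None.
At some moment in a run one of bearing1, bearing2, bearing3, bearing4, bearing5 may be knocked a few centimetres aside while the robot is not near it.
Once in a run the grip may slacken for a moment while it holds something.
It also fails if it takes over 210 s, if anything falls off the work surface, if the arm or the gripper's body presses on something with over 40 N, if the wrist force passes 120 N, or if a joint passes its speed limit or range.

## Working session

There is one attempt and no reset: what is moved stays moved. The work goes in short steps, Python scripts to look and compute and a shell command to move; the robot and the scene stay as the last step left them, time stands still between calls to the robot, and variables do not carry over. Pictures are saved under pics/ and viewed, at most 17 in all, crops included, and the job is handed in when it is done.

```bash
mkdir -p pics
cat > h.py <<'E'
import numpy as np, cv2
from rig import manip, grab_frame, get_calibration
from scipy.spatial.transform import Rotation as R
def save(n,im): cv2.imwrite(f'pics/{n}.png',cv2.cvtColor(im,cv2.COLOR_RGB2BGR))
def toolT(s):
    T=np.eye(4);T[:3,:3]=R.from_euler('xyz',s['ee_rot']).as_matrix();T[:3,3]=s['eef_pos'];return T
def ray(name,u,v,s=None):
    c=get_calibration(name);f=210/np.tan(np.radians(c['fovy'])/2)
    x,y=(u-c['cx'])/f,(v-c['cy'])/f
    if name=='wrist':
        r=np.hypot(x,y);d=np.array([np.sin(r)*x/max(r,1e-9),-np.sin(r)*y/max(r,1e-9),-np.cos(r)])
        T=toolT(s)@np.array(c['T_tool_cam'])
    else:
        d=np.array([x,-y,-1.]);T=np.linalg.inv(c['camera_from_world'])
    return T[:3,3],T[:3,:3]@d
def onz(name,u,v,z,s=None):
    o,d=ray(name,u,v,s);return o+d*(z-o[2])/d[2]
def proj(name,p,s=None):
    c=get_calibration(name);f=210/np.tan(np.radians(c['fovy'])/2)
    M=np.linalg.inv(toolT(s)@np.array(c['T_tool_cam'])) if name=='wrist' else np.array(c['camera_from_world'])
    q=(M@np.r_[p,1])[:3];x,y,z=q[0],-q[1],-q[2]
    if name=='wrist':
        r=np.hypot(x,y);t=np.arctan2(r,z);return np.array([c['cx']+f*t*x/r,c['cy']+f*t*y/r])
    return np.array([c['cx']+f*x/z,c['cy']+f*y/z])
E
python3 - <<'E'
from h import *
s=manip.observe();print(s, manip.tcp_to_tips)
for n in('top','side','wrist'):
    c=get_calibration(n);print(n,c)
    save(n+'0',grab_frame(n))
E
```

```text
{'clock': 0.0, 'joint_positions': array([-1.06240014e+00,  2.55745033e-01,  1.06986647e-01, -4.80863972e-04,
       -1.42391877e+00, -2.84584008e-01]), 'qd': array([-0.00240378, -0.00211102,  0.0007137 , -0.00128892,  0.00080683,
       -0.00077359]), 'joint_torque': array([-8.35059764e-04, -3.86629200e+01,  2.37944394e+01,  5.36535278e+00,
       -6.07760274e-03, -4.89041963e-05]), 'eef_pos': array([ 0.12200864, -0.53578816,  0.23838882]), 'ee_rot': array([ 3.13965395e+00, -7.16358760e-05, -2.91785122e+00]), 'force': array([-0.70229042,  0.38822525,  0.24407494]), 'wrist_torque': array([ 0.02137304,  0.0319068 , -0.01523919]), 'finger_force': 0.0, 'finger_gap': 0.085426205484067} 0.008
top {'fovy': 48.87605959603757, 'cx': 277.01844684129725, 'cy': 208.0993744160566, 'camera_from_world': array([[-0.02231488, -0.99966965, -0.01275279, -0.06707736],
       [ 0.98635875, -0.02409506,  0.16283686, -0.59921615],
       [-0.16309035, -0.00894514,  0.98657059, -1.18660523],
       [ 0.        ,  0.        ,  0.        ,  1.        ]])}
side {'fovy': 53.926815182406024, 'cx': 283.37600704878406, 'cy': 209.8168487502341, 'camera_from_world': array([[-0.98124835, -0.19098907,  0.02597784,  0.52526356],
       [ 0.11399394, -0.46635122,  0.87722399, -0.21801242],
       [-0.15542539,  0.86373591,  0.47937796, -0.90220213],
       [ 0.        ,  0.        ,  0.        ,  1.        ]])}
wrist {'fovy': 65.70646984690485, 'cx': 281.944183465829, 'cy': 208.79035448593586, 'T_tool_cam': array([[ 7.76337764e-04,  9.45609951e-01,  3.25301733e-01,
         8.32444938e-02],
       [ 9.99999333e-01, -1.01245816e-03,  5.56570247e-04,
         5.12200047e-04],
       [ 8.55652758e-04,  3.25301083e-01, -9.45610106e-01,
        -1.34808372e-01],
       [ 0.00000000e+00,  0.00000000e+00,  0.00000000e+00,
         1.00000000e+00]])}
```

View pics/top0.png

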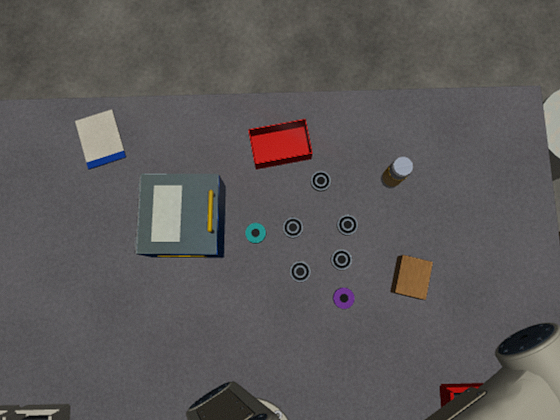

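View pics/side0.png

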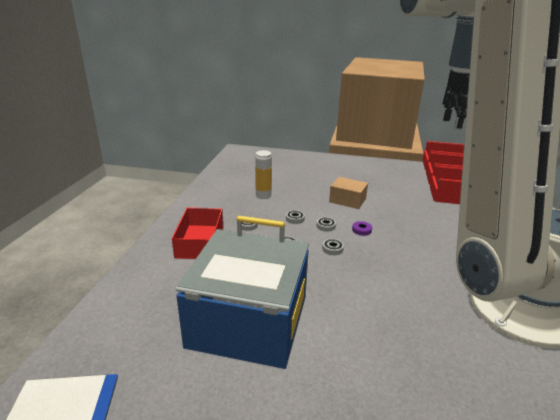

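The top view shows the lift at about (180,215) with the bar on its right at (211,211). Five steel bearings lie at (320,181), (292,227), (347,225), (341,260) and (300,271). The turquoise (255,233) and purple (344,298) look-alikes stay where they are. The bin, can and carton are at (280,143), (398,170) and (413,277).

```bash
cat > meas.py <<'E'
from h import *
def bearings(im=None):
    im=grab_frame('top') if im is None else im
    hsv=cv2.cvtColor(im,cv2.COLOR_RGB2HSV)
    out=[]
    # dark seal rings and bright metal: bright low-saturation annuli
    g=cv2.cvtColor(im,cv2.COLOR_RGB2GRAY)
    c=cv2.HoughCircles(cv2.resize(g,None,fx=3,fy=3,interpolation=cv2.INTER_CUBIC),cv2.HOUGH_GRADIENT,1.5,45,param1=120,param2=28,minRadius=24,maxRadius=36)
    return [] if c is None else [(x/3-1/3,y/3-1/3,r/3) for x,y,r in c[0]]
if __name__=='__main__':
    im=grab_frame('top');hsv=cv2.cvtColor(im,cv2.COLOR_RGB2HSV)
    for u,v,r in bearings(im):
        p=onz('top',u,v,.016);col=hsv[int(v)-7:int(v)+8,int(u)-7:int(u)+8,1].mean()
        print(round(u,1),round(v,1),round(r,1),p.round(4),'sat',round(col))
    y=((hsv[...,0]>15)&(hsv[...,0]<32)&(hsv[...,1]>150)&(hsv[...,2]>100)).astype(np.uint8)
    y[:,240:]=0;y[245:]=0
    n,l,st,ce=cv2.connectedComponentsWithStats(y)
    for i in range(1,n):
        if st[i,4]>30:
            print(st[i],ce[i]); r=cv2.minAreaRect(np.argwhere(l==i)[:,::-1].astype(np.float32));print(r,onz('top',*r[0],.188).round(4))
            vv=np.argwhere(l==i);ln=cv2.fitLine(vv[:,::-1].astype(np.float32),cv2.DIST_L2,0,.01,.01).ravel()
            a=onz('top',ln[2]-10*ln[0],ln[3]-10*ln[1],.19);b=onz('top',ln[2]+10*ln[0],ln[3]+10*ln[1],.19);print('dir',np.degrees(np.arctan2(*(b-a)[[1,0]])))
    for (u,v) in [(142,174),(219,175),(218,256),(137,253)]: print('hatch corner',onz('top',u,v,.146).round(4))
E
python3 meas.py
python3 - <<'E'
from h import *
im=cv2.imread('pics/top0.png')[150:280,120:250];cv2.imwrite('pics/c1.png',cv2.resize(im,None,fx=4.5,fy=4.5,interpolation=cv2.INTER_CUBIC))
E
```

```text
292.4 226.9 10.0 [ 0.5499 -0.1216  0.016 ] sat 37
320.4 180.4 10.1 [ 0.6776 -0.2026  0.016 ] sat 36
341.4 259.4 8.4 [ 0.4588 -0.2509  0.016 ] sat 42
347.4 223.9 10.1 [ 0.5545 -0.2715  0.016 ] sat 34
402.9 165.4 9.3 [ 0.7145 -0.433   0.016 ] sat 30
299.9 271.4 8.4 [ 0.4293 -0.1383  0.016 ] sat 39
390.4 178.4 10.0 [ 0.6784 -0.3961  0.016 ] sat 102
256.4 232.9 8.7 [ 0.5358 -0.0232  0.016 ] sat 152
[207 190   6  42 179] [209.79329609 210.49162011]
((209.73960876464844, 210.5095977783203), (4.396484375, 41.08714294433594), 2.2906100749969482) [0.5726 0.0772 0.188 ]
dir -1.9643193590296022
hatch corner [0.676  0.2535 0.146 ]
hatch corner [0.6685 0.0608 0.146 ]
hatch corner [0.4673 0.0636 0.146 ]
hatch corner [0.4791 0.2607 0.146 ]
```

View pics/c1.png

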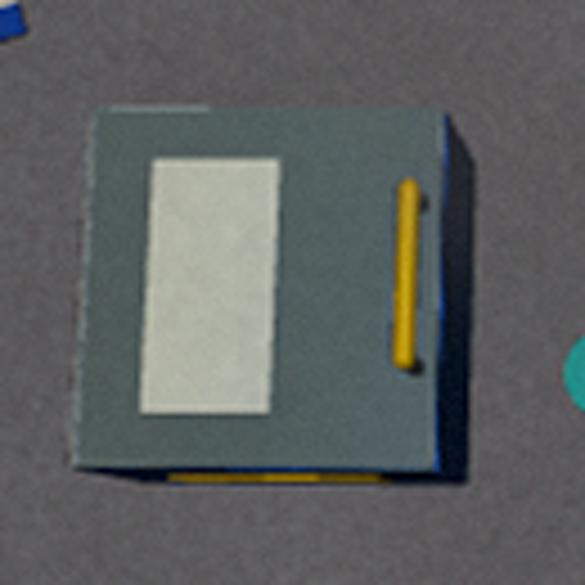

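```bash
cat >> h.py <<'E'
def to(x,y,z,yawdeg=None):
    s=manip.observe();T=toolT(s);d=T[:3,:3].T@(np.array([x,y,z])-T[:3,3])*1000
    yaw=np.degrees(s['ee_rot'][2]);t=0 if yawdeg is None else (yaw-yawdeg+90)%180-90
    print('at',s['eef_pos'].round(4),'yaw',round(yaw,2),'-> shift',d.round(1),'turn',round(t,1),'norm',round(np.linalg.norm(d)),'t',round(s['clock'],2))
E
python3 -m jog '[[[-44,38,-2,0],[-88,76,-4,0],[-132,115,-6,0],[-177,153,-8,0],[-221,191,-10,0]]]' -1
python3 -m jog '[[[-44,38,-2,0],[-88,76,-4,0],[-132,115,-6,0],[-177,153,-8,0],[-221,191,-10,0]]]'
python3 -c "
from h import *;to(.573,.077,.26,178.2)"
```

```text
clock: 0.82
eef_pos: [0.2959, -0.2993, 0.2493]
ee_rot: [-3.141, 0.0, -2.918]
force: [1.6, 0.3, -0.1]
finger_gap: 0.0
finger_force: 0.0
clock: 1.45
eef_pos: [0.469, -0.0638, 0.2595]
ee_rot: [-3.142, 0.0, -2.917]
force: [1.1, -0.7, 0.3]
finger_gap: -0.0
finger_force: 0.0
at [ 0.469  -0.0638  0.2595] yaw -167.15 -> shift [-132.7  114.2   -0.5] turn 14.6 norm 175 t 1.45
```

```bash
python3 -m jog '[[[-44,38,0,5],[-88,76,0,10],[-133,114,0,14.6],[-133,114,0,14.6],[-133,114,0,14.6]]]'
python3 - <<'E'
from h import *
s=manip.observe();im=grab_frame('wrist');save('w1',im)
hsv=cv2.cvtColor(im,cv2.COLOR_RGB2HSV)
y=((hsv[...,0]>15)&(hsv[...,0]<32)&(hsv[...,1]>150)&(hsv[...,2]>100)).astype(np.uint8)
n,l,st,ce=cv2.connectedComponentsWithStats(y)
for i in range(1,n):
    if st[i,4]>60: print(st[i],ce[i],onz('wrist',*ce[i],.19,s))
to(.573,.077,.26,178.2)
E
```

```text
clock: 2.08
eef_pos: [0.5725, 0.0749, 0.2589]
ee_rot: [-3.141, -0.001, 3.111]
force: [-0.8, -0.8, 0.1]
finger_gap: 0.0003
finger_force: 0.0
[ 277  157   17  102 1663] [284.82321106 207.6692724 ] [0.55844857 0.0777518  0.19      ]
at [0.5723 0.0744 0.2594] yaw 178.22 -> shift [-0.6  2.6 -0.6] turn 0.0 norm 3 t 2.12
```

View pics/w1.png

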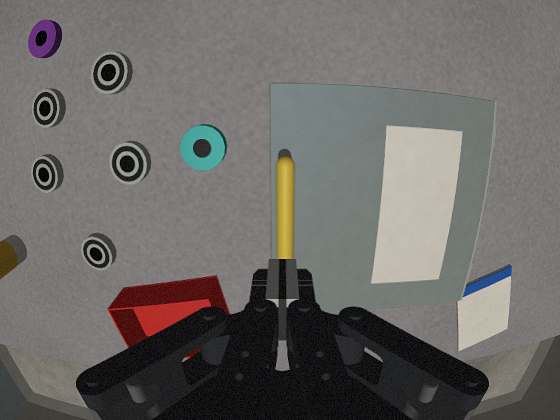

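Bar at columns 277–294, centred below the fingers; hatch near corners at (270,84) and (495,101). I work out the lift pose from these.

Run:
```python
from h import *
s=manip.observe()
a=onz('wrist',270,84,.146,s);b=onz('wrist',495,101,.146,s);print(a.round(4),b.round(4),np.linalg.norm(a-b))
d=b-a;yaw=np.degrees(np.arctan2(d[1],d[0]))-90;print('yaw',yaw)
c,sn=np.cos(np.radians(yaw)),np.sin(np.radians(yaw))
for p,q in((a,(-.1,-.099)),(b,(-.1,.095))): print('origin',p[0]-(c*q[0]-sn*q[1]),p[1]-(sn*q[0]+c*q[1]))
p=[onz('wrist',u,v,.186,s) for u,v in((285.5,165),(285.2,250))];print(p, np.degrees(np.arctan2(p[1][1]-p[0][1],p[1][0]-p[0][0])))
print(onz('wrist',285.5,152,.186,s))
```

```text
[0.4757 0.0689 0.146 ] [0.4809 0.263  0.146 ] 0.19416794221255662
yaw -1.5167040563487433
origin 0.5783070631790188 0.1652205163629007
origin 0.5783115083386741 0.16538839973704492
[array([0.53058689, 0.07852756, 0.186     ]), array([0.5917512 , 0.07667978, 0.186     ])] -1.7303872005357857
[0.52199749 0.07876633 0.186     ]
```

```bash
python3 -m jog '[[[-2,2,30,0],[-2,2,54,0],[-2,2,62,0],[-2,2,66,0],[-2,2,68,0]]]'
python3 -m jog '[[[0,0,1,0],[0,0,2,0],[0,0,2,0]]]'
```

```text
clock: 2.75
eef_pos: [0.5752, 0.0761, 0.1928]
ee_rot: [-3.141, 0.002, 3.11]
force: [-0.9, -2.5, 3.6]
finger_gap: 0.0001
finger_force: 2.3
clock: 3.12
eef_pos: [0.5755, 0.0767, 0.191]
ee_rot: [-3.141, 0.003, 3.111]
force: [-2.1, -3.5, 8.7]
finger_gap: -0.0
finger_force: 4.4
```

```bash
python3 -m jog '[[[0,0,1.5,0],[0,0,1.5,0],[0,0,-20,0],[0,0,-45,0],[0,0,-70,0]]]'
python3 -m jog '[[[0,0,0,0],[0,0,0,0],[0,0,0,0]]]' 1 40
python3 - <<'E'
from h import *
s=manip.observe();im=grab_frame('wrist');save('w2',im)
hsv=cv2.cvtColor(im,cv2.COLOR_RGB2HSV)
y=((hsv[...,0]>15)&(hsv[...,0]<32)&(hsv[...,1]>150)&(hsv[...,2]>100)).astype(np.uint8)
n,l,st,ce=cv2.connectedComponentsWithStats(y)
for i in range(1,n):
    if st[i,4]>60: print(st[i],ce[i],onz('wrist',*ce[i],.19,s),onz('wrist',*ce[i],.2267,s))
to(.5745,.092,.2267)
E
```

```text
clock: 3.75
eef_pos: [0.5747, 0.0781, 0.2594]
ee_rot: [3.14, -0.001, 3.111]
force: [-0.1, -0.1, -0.0]
finger_gap: -0.0001
finger_force: 0.0
clock: 4.12
eef_pos: [0.5743, 0.0772, 0.258]
ee_rot: [-3.142, -0.002, 3.111]
force: [0.1, -0.4, -0.6]
finger_gap: 0.0542
finger_force: 0.0
[ 296  166   25  160 3124] [307.44494238 243.31370038] [0.58628231 0.09497175 0.19      ] [0.56910276 0.0923548  0.2267    ]
at [0.5744 0.0771 0.2582] yaw 178.23 -> shift [ 0.3 14.9 31.5] turn 0 norm 35 t 4.17
```

View pics/w2.png

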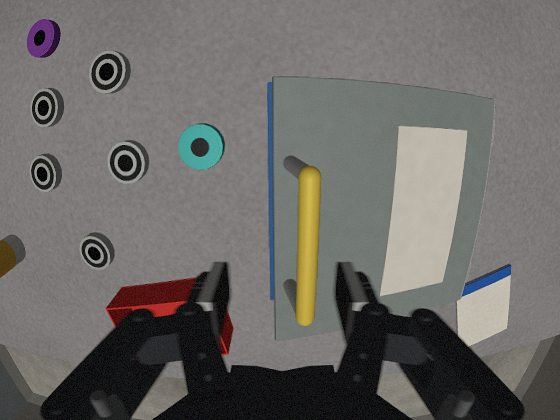

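The hatch is ajar, with the bar at about (307,243), between the fingers once shifted 15 mm. Next I pinch it.

```bash
python3 -m jog '[[[0,15,0,0],[0,15,0,0],[0,15,18,0],[0,15,36,0],[0,15,36,0]]]' 1
python3 -m jog '[[[0,0,0,0],[0,0,0,0],[0,0,0,0],[0,0,0,0],[0,0,0,0]]]' -1 40
python3 - <<'E'
from h import *
s=manip.observe();p=s['eef_pos'];print(p,s['finger_gap'])
yaw=np.radians(-1.6);T=toolT(s)[:3,:3]
def bar(t): return np.array([0,95-184*np.cos(t)+45*np.sin(t),141+184*np.sin(t)+45*np.cos(t)])
for t in [.23,.4,.6,.8,1,1.2,1.4,1.6,1.8,1.9,2.,2.02]:
    d=bar(t)-bar(.23);w=np.array([-np.sin(yaw)*d[1],np.cos(yaw)*d[1],d[2]]);print(t,(T.T@w).round(0),(p+w/1000).round(3))
E
```

```text
clock: 4.8
eef_pos: [0.5743, 0.0919, 0.2218]
ee_rot: [-3.141, -0.003, 3.111]
force: [-0.9, -0.1, -0.5]
finger_gap: 0.0852
finger_force: 0.0
clock: 5.42
eef_pos: [0.5753, 0.0916, 0.2236]
ee_rot: [-3.141, 0.0, 3.111]
force: [-0.6, -1.5, 1.5]
finger_gap: 0.0105
finger_force: 38.9
[0.57527037 0.09161047 0.22362155] 0.010450040260346275
0.23 [0. 0. 0.] [0.575 0.092 0.224]
0.4 [  0.  17. -27.] [0.576 0.109 0.251]
0.6 [  0.  42. -55.] [0.576 0.134 0.279]
0.8 [  0.  73. -78.] [0.577 0.165 0.301]
1 [  0. 107. -93.] [0.578 0.199 0.317]
1.2 [   0.  144. -102.] [0.579 0.236 0.326]
1.4 [   1.  182. -103.] [0.58  0.274 0.327]
1.6 [  1. 219. -97.] [0.581 0.311 0.32 ]
1.8 [  1. 254. -83.] [0.582 0.346 0.307]
1.9 [  1. 271. -74.] [0.583 0.362 0.297]
2.0 [  1. 286. -63.] [0.583 0.378 0.286]
2.02 [  1. 289. -61.] [0.583 0.381 0.284]
```

```bash
python3 -m jog '[[[0,17,-27,0],[0,42,-55,0],[0,73,-78,0],[0,107,-93,0],[0,144,-102,0]]]'
python3 -m jog '[[[0,38,-1,0],[0,75,5,0],[0,110,19,0],[0,127,28,0],[0,142,39,0]]]'
python3 -m jog '[[[0,0,0,0],[0,1,1,0]]]'
python3 -c "
from h import *;to(.583,.378,.286)"
```

```text
clock: 6.05
eef_pos: [0.5799, 0.2347, 0.3285]
ee_rot: [-3.14, 0.004, 3.109]
force: [1.7, -3.7, 6.1]
finger_gap: 0.0098
finger_force: 40.7
clock: 6.68
eef_pos: [0.5841, 0.3783, 0.2871]
ee_rot: [-3.142, 0.001, 3.111]
force: [-5.4, -10.9, 34.5]
finger_gap: 0.0104
finger_force: 47.2
clock: 6.92
eef_pos: [0.5842, 0.3778, 0.2875]
ee_rot: [-3.141, 0.002, 3.11]
force: [-3.5, -3.8, 10.9]
finger_gap: 0.0102
finger_force: 42.5
at [0.5842 0.3778 0.2875] yaw 178.2 -> shift [1.2 0.1 1.5] turn 0 norm 2 t 6.92
```

```bash
python3 -m jog '[[[0,0,0,0],[0,0,0,0],[0,0,-15,0],[10,0,-35,0],[40,0,-75,0]]]' -0.4
python3 -c "
from h import *;s=manip.observe();save('top1',grab_frame('top'));to(.5782,.18,.36)"
```

```text
clock: 7.55
eef_pos: [0.544, 0.3796, 0.3573]
ee_rot: [-3.137, -0.005, 3.109]
force: [0.2, 0.8, -0.5]
finger_gap: 0.0257
finger_force: 0.0
at [0.5422 0.3802 0.3667] yaw 178.24 -> shift [ -42.1 -199.     6.2] turn 0 norm 203 t 7.6
```

View pics/top1.png

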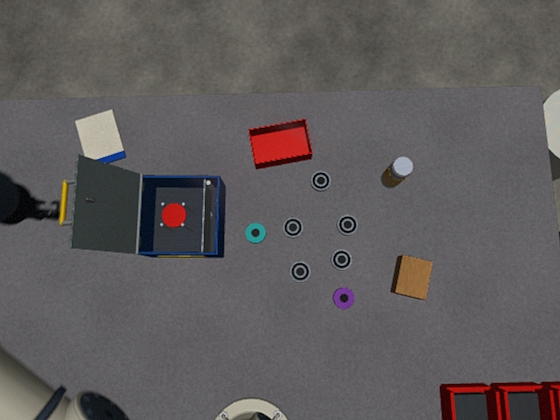

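```bash
python3 -m jog '[[[0,-50,0,0],[-15,-100,0,0],[-30,-150,0,0],[-42,-199,0,0],[-42,-199,0,0]]]' 1
cat > well.py <<'E'
from h import *
import sys
s=manip.observe();im=grab_frame('wrist');save(sys.argv[1],im)
hsv=cv2.cvtColor(im,cv2.COLOR_RGB2HSV);t=grab_frame('top');th=cv2.cvtColor(t,cv2.COLOR_RGB2HSV)
for nm,h in(('wrist',hsv),('top',th)):
    m=(((h[...,0]<8)|(h[...,0]>172))&(h[...,1]>150)&(h[...,2]>70)).astype(np.uint8)
    n,l,st,ce=cv2.connectedComponentsWithStats(m)
    for i in range(1,n):
        if st[i,4]>60 and (nm=='wrist' or st[i,0]<230): print(nm,st[i],ce[i].round(1),[onz(nm,*ce[i],z,s).round(4) for z in(.118,.112)])
E
python3 well.py w3
```

```text
clock: 8.22
eef_pos: [0.5806, 0.1765, 0.3606]
ee_rot: [-3.141, 0.001, 3.106]
force: [0.6, 0.1, -0.2]
finger_gap: 0.0855
finger_force: 0.0
wrist [ 261  143   51   51 1979] [285.7 168.1] [array([0.5765, 0.1815, 0.118 ]), array([0.5778, 0.1815, 0.112 ])]
wrist [  86  242   95   72 4397] [131.6 275.7] [array([ 0.7229, -0.0475,  0.118 ]), array([ 0.7265, -0.0512,  0.112 ])]
top [162 203  25  25 472] [173.6 214.7] [array([0.5754, 0.1796, 0.118 ]), array([0.5764, 0.181 , 0.112 ])]
```

View pics/w3.png

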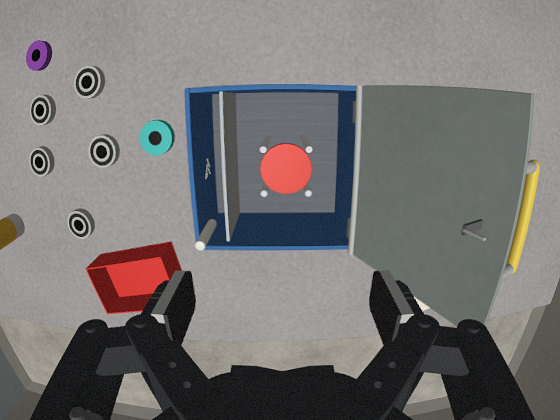

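The hatch is fully open. The red platform is at (286,168), with posts at (263,149), (309,149), (264,193) and (308,193).

```bash
python3 - <<'E'
from h import *
s=manip.observe()
P=[onz('wrist',u,v,.13,s) for u,v in((263,149),(309,149),(264,193),(308,193))]
print(np.mean(P,0).round(4),np.round(P,4).tolist())
to(.55,-.1216,.2)
E
python3 meas.py | head -8
```

```text
[0.5768 0.1846 0.13  ] [[0.5501, 0.1594, 0.13], [0.5516, 0.2113, 0.13], [0.6019, 0.1582, 0.13], [0.6035, 0.2096, 0.13]]
at [0.58   0.1794 0.3599] yaw 178.16 -> shift [  20.2 -301.8  159.9] turn 0 norm 342 t 8.32
341.4 258.9 10.4 [ 0.4601 -0.2509  0.016 ] sat 38
292.4 226.9 8.4 [ 0.5499 -0.1216  0.016 ] sat 33
299.4 270.9 8.4 [ 0.4307 -0.137   0.016 ] sat 34
320.4 180.4 10.2 [ 0.6776 -0.2026  0.016 ] sat 34
347.4 223.9 10.0 [ 0.5545 -0.2715  0.016 ] sat 36
402.9 164.9 9.8 [ 0.7159 -0.4331  0.016 ] sat 28
389.9 177.4 10.0 [ 0.6813 -0.3949  0.016 ] sat 99
343.4 297.4 11.0 [ 0.3583 -0.2517  0.016 ] sat 130
```

```bash
cat > see.py <<'E'
from h import *
import sys
# see.py X Y : find bearing near expected spot in the wrist view, print shift to grasp hover
ex=np.array([float(sys.argv[1]),float(sys.argv[2])])
s=manip.observe();im=grab_frame('wrist')
save('last',im)
hsv=cv2.cvtColor(im,cv2.COLOR_RGB2HSV);g=cv2.cvtColor(im,cv2.COLOR_RGB2GRAY)
T=toolT(s)
best=[]
# dark ring/bore contours -> ellipse centres
for th in(50,60,70):
    m=((hsv[...,2]<th)&(hsv[...,1]<120)).astype(np.uint8)
    cs,_=cv2.findContours(m,cv2.RETR_LIST,cv2.CHAIN_APPROX_NONE)
    for c in cs:
        a=cv2.contourArea(c)
        if a<60 or len(c)<12: continue
        (u,v),(w,h),_=cv2.fitEllipse(c)
        if min(w,h)/max(w,h)<.75 or abs(a/(np.pi*w*h/4)-1)>.12: continue
        p=onz('wrist',u,v,.016,s)
        if np.hypot(*(p[:2]-ex))<.06:
            q=onz('wrist',u+w/2,v,.016,s);best.append([p[0],p[1],2000*np.hypot(*(q-p)[:2]),th])
b=np.array(best);print(b.round(4))
if len(b):
    p=np.median(b[:,:2],0);print('centre',p.round(4))
    print('spread',b[:,:2].std(0).round(4)); to(p[0],p[1],.010)
E
python3 -m jog '[[[4,-60,0,0],[8,-120,0,0],[12,-180,40,0],[16,-240,90,0],[20,-302,140,0]]]' 1
python3 -m jog '[[[0,0,0,0],[0,0,0,0]]]' 1
python3 see.py .55 -.1216
```

```text
clock: 9.0
eef_pos: [0.5536, -0.0886, 0.2457]
ee_rot: [3.141, 0.0, 3.113]
force: [0.8, 0.6, 0.9]
finger_gap: 0.0859
finger_force: 0.0
clock: 9.25
eef_pos: [0.5543, -0.0876, 0.2474]
ee_rot: [-3.141, 0.001, 3.111]
force: [-0.2, 0.7, 0.2]
finger_gap: 0.0854
finger_force: 0.0
[[ 0.5521 -0.1214 35.5657 50.    ]
 [ 0.5518 -0.1215 42.9857 50.    ]
 [ 0.5522 -0.1212 35.297  60.    ]
 [ 0.5518 -0.1215 43.084  60.    ]
 [ 0.5522 -0.1215 19.3941 70.    ]
 [ 0.5522 -0.1213 34.7425 70.    ]
 [ 0.5518 -0.1215 43.2141 70.    ]]
centre [ 0.5521 -0.1215]
spread [0.0002 0.0001]
at [ 0.5547 -0.0872  0.248 ] yaw 178.31 -> shift [  2.  -34.3 238. ] turn 0 norm 240 t 9.3
```

```bash
python3 -m jog '[[[2,-34,50,0],[2,-34,110,0],[2,-34,170,0],[2,-34,215,0],[2,-34,238,0]]]' 1
python3 -m jog '[[[0,0,0,0],[0,0,0,0],[0,0,0,0],[0,0,0,0],[0,0,0,0]]]' -1 60
python3 -m jog '[[[0,0,-60,0],[0,0,-120,0],[0,0,-180,0]]]'
python3 -c "
from h import *;to(.577,.181,.25);to(.577,.181,.116)"
```

```text
clock: 9.93
eef_pos: [0.5508, -0.1207, 0.0074]
ee_rot: [3.141, -0.001, 3.113]
force: [0.3, -0.0, 0.7]
finger_gap: 0.0855
finger_force: 0.0
clock: 10.55
eef_pos: [0.5527, -0.1218, 0.0113]
ee_rot: [3.141, 0.005, 3.111]
force: [-0.3, 2.5, 6.9]
finger_gap: 0.0535
finger_force: 64.0
clock: 10.92
eef_pos: [0.5502, -0.1222, 0.1914]
ee_rot: [3.141, 0.0, 3.11]
force: [1.8, -0.5, -1.5]
finger_gap: 0.053
finger_force: 64.0
at [ 0.5502 -0.1222  0.1914] yaw 178.22 -> shift [-17.4 303.9 -58.5] turn 0 norm 310 t 10.93
at [ 0.5502 -0.1222  0.1914] yaw 178.22 -> shift [-17.3 303.9  75.5] turn 0 norm 314 t 10.93
```

```bash
python3 -m jog '[[[-4,60,-30,0],[-7,120,-58,0],[-10,180,-58,0],[-14,240,-58,0],[-17,304,-58,0]]]'
python3 -m jog '[[[0,0,0,0],[0,0,0,0]]]'
python3 -c "
from h import *;save('last',grab_frame('wrist'));to(.577,.181,.15);to(.577,.181,.118)"
```

```text
clock: 11.55
eef_pos: [0.5764, 0.1784, 0.2476]
ee_rot: [3.141, 0.0, 3.11]
force: [1.0, -0.8, -2.0]
finger_gap: 0.0534
finger_force: 64.2
clock: 11.8
eef_pos: [0.5765, 0.1765, 0.2471]
ee_rot: [-3.141, -0.0, 3.111]
force: [-0.6, -0.3, -1.1]
finger_gap: 0.0534
finger_force: 64.2
at [0.5766 0.1758 0.2473] yaw 178.2 -> shift [-0.2  5.2 97.3] turn 0 norm 97 t 11.85
at [0.5766 0.1758 0.2473] yaw 178.2 -> shift [ -0.2   5.2 129.3] turn 0 norm 129 t 11.85
```

View pics/last.png

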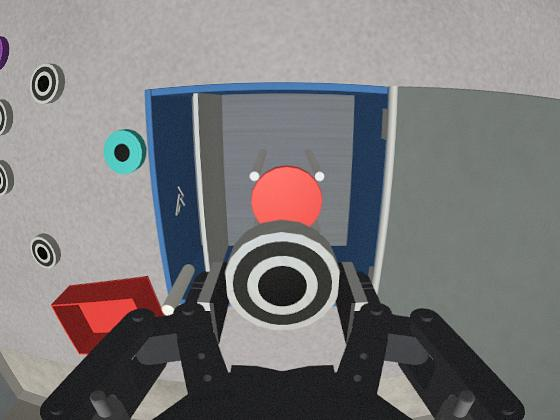

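Bearing held level at (282,285); near posts at (254,177) and (319,177). I check alignment.

```bash
python3 -c "
from h import *
s=manip.observe()
for u,v in((254,177),(319,177)): print(onz('wrist',u,v,.13,s).round(4))
print(onz('wrist',282,285,s['eef_pos'][2]+.004,s).round(4))
print(onz('wrist',287,200,.115,s).round(4))
to(.577,.181,.118)"
```

```text
[0.5525 0.1548 0.13  ]
[0.5541 0.2066 0.13  ]
[0.5763 0.1765 0.2513]
[0.5773 0.1806 0.115 ]
at [0.5766 0.1758 0.2473] yaw 178.2 -> shift [ -0.2   5.2 129.3] turn 0 norm 129 t 11.85
```

```bash
python3 -m jog '[[[-1.5,5,0,0],[-1.5,5,40,0],[-1.5,5,80,0],[-1.5,5,105,0],[-1.5,5,105,0]]]'
python3 -m jog '[[[0,0,6,0],[0,0,12,0],[0,0,18,0],[0,0,24,0],[0,0,24,0]]]'
python3 -c "
from h import *;to(.578,.181,.118)"
```

```text
clock: 12.48
eef_pos: [0.5773, 0.1801, 0.1402]
ee_rot: [-3.139, -0.004, 3.109]
force: [0.2, 0.0, -1.1]
finger_gap: 0.0527
finger_force: 64.2
clock: 13.1
eef_pos: [0.5783, 0.1814, 0.1177]
ee_rot: [-3.141, -0.0, 3.111]
force: [0.0, 0.7, -1.6]
finger_gap: 0.0529
finger_force: 64.3
at [0.5783 0.1814 0.1177] yaw 178.23 -> shift [ 0.3 -0.5 -0.3] turn 0 norm 1 t 13.1
```

```bash
python3 -m jog '[[[0,0,3,0],[0,0,6,0],[0,0,6,0]]]'
python3 -m jog '[[[0,0,3,0],[0,0,3,0]]]'
```

```text
clock: 13.48
eef_pos: [0.5784, 0.1814, 0.1118]
ee_rot: [-3.142, -0.0, 3.111]
force: [-0.5, 0.0, 0.2]
finger_gap: 0.0532
finger_force: 64.4
clock: 13.72
eef_pos: [0.5784, 0.1814, 0.1088]
ee_rot: [3.142, -0.0, 3.111]
force: [-0.5, 0.6, -0.1]
finger_gap: 0.0534
finger_force: 64.4
```

```bash
python3 -m jog '[[[0,0,0,0],[0,0,0,0],[0,0,0,0],[0,0,-50,0],[0,0,-110,0]]]' 1
python3 -m jog '[[[0,0,-30,0],[0,0,-30,0]]]'
python3 - <<'E'
from h import *
s=manip.observe();save('w4',grab_frame('wrist')[60:360,100:460]);
save('t4',cv2.resize(grab_frame('top')[160:270,120:370],None,fx=3,fy=3,interpolation=cv2.INTER_CUBIC))
to(.459,-.251,.22)
E
```

```text
clock: 14.35
eef_pos: [0.5777, 0.181, 0.2193]
ee_rot: [-3.14, -0.003, 3.111]
force: [2.1, 1.2, 0.1]
finger_gap: 0.0854
finger_force: 0.0
clock: 14.6
eef_pos: [0.5797, 0.1819, 0.2524]
ee_rot: [3.139, 0.006, 3.111]
force: [0.4, -0.6, -0.9]
finger_gap: 0.0855
finger_force: 0.0
at [0.5782 0.1815 0.2486] yaw 178.22 -> shift [ 105.7 -436.    28.5] turn 0 norm 450 t 14.7
```

View pics/w4.png

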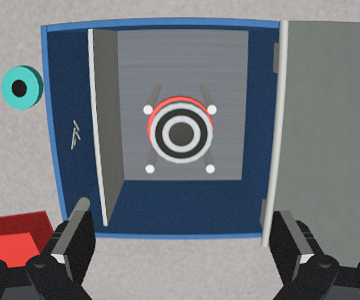

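Bearing 1 sits on the platform between the posts. Next, the one near (.43,-.138).

```bash
python3 -m jog '[[[25,-50,-5,0],[50,-100,-5,0],[78,-150,-5,0],[105,-200,-5,0],[130,-250,20,0]]]'
python3 -m jog '[[[20,-40,20,0],[20,-70,20,0],[20,-70,20,0]]]'
python3 see.py .43 -.138
```

```text
clock: 15.32
eef_pos: [0.44, -0.0659, 0.2291]
ee_rot: [-3.142, 0.002, 3.111]
force: [0.5, -0.2, -0.3]
finger_gap: 0.0853
finger_force: 0.0
clock: 15.7
eef_pos: [0.4172, -0.1352, 0.2076]
ee_rot: [-3.141, -0.003, 3.108]
force: [-0.2, 0.1, 0.6]
finger_gap: 0.0855
finger_force: 0.0
[[ 0.4324 -0.1371 34.1107 50.    ]
 [ 0.4322 -0.1371 42.355  50.    ]
 [ 0.4326 -0.1369 19.3395 60.    ]
 [ 0.4324 -0.137  33.9028 60.    ]
 [ 0.4322 -0.137  42.7854 60.    ]
 [ 0.4326 -0.137  19.8429 70.    ]
 [ 0.4324 -0.137  33.7953 70.    ]
 [ 0.4322 -0.137  42.9971 70.    ]]
centre [ 0.4324 -0.137 ]
spread [0.0002 0.0001]
at [ 0.4177 -0.1343  0.2078] yaw 178.11 -> shift [-15.3  -2.3 197.8] turn 0 norm 198 t 15.75
```

```bash
python3 -m jog '[[[-15,-2,50,0],[-15,-2,100,0],[-15,-2,150,0],[-15,-2,180,0],[-15,-2,195,0]]]'
python3 -m jog '[[[0,0,0,0],[0,0,0,0],[0,0,0,0],[0,0,0,0],[0,0,0,0]]]' -1 60
python3 -m jog '[[[0,0,-60,0],[0,0,-120,0],[0,0,-180,0],[0,0,-230,0],[0,0,-230,0]]]'
python3 -c "
from h import *;to(.578,.181,.25)"
```

```text
clock: 16.38
eef_pos: [0.432, -0.1353, 0.0117]
ee_rot: [3.141, -0.004, 3.111]
force: [0.4, 0.4, 0.2]
finger_gap: 0.0855
finger_force: 0.0
clock: 17.0
eef_pos: [0.4341, -0.136, 0.0152]
ee_rot: [3.141, 0.002, 3.111]
force: [-2.5, 2.9, 6.0]
finger_gap: 0.0526
finger_force: 62.2
clock: 17.62
eef_pos: [0.4356, -0.1364, 0.2486]
ee_rot: [-3.141, 0.01, 3.111]
force: [1.1, 0.5, -2.0]
finger_gap: 0.0527
finger_force: 64.0
at [ 0.4356 -0.1364  0.2486] yaw 178.23 -> shift [-1.326e+02  3.217e+02 -1.000e-01] turn 0 norm 348 t 17.62
```

```bash
python3 -m jog '[[[-22,54,0,0],[-44,108,0,0],[-66,162,0,0],[-88,216,0,0],[-110,270,0,0]]]'
python3 -m jog '[[[-22,52,0,0],[-22,52,0,0],[-22,52,0,0]]]'
python3 -c "
from h import *;s=manip.observe();save('last',grab_frame('wrist'));to(.578,.181,.140)"
```

```text
clock: 18.25
eef_pos: [0.5517, 0.1322, 0.2429]
ee_rot: [-3.141, -0.002, 3.111]
force: [0.2, 0.1, -2.6]
finger_gap: 0.0526
finger_force: 64.0
clock: 18.62
eef_pos: [0.5749, 0.1815, 0.2427]
ee_rot: [-3.141, -0.002, 3.111]
force: [-0.2, -0.4, -0.9]
finger_gap: 0.0526
finger_force: 64.0
at [0.5749 0.181  0.2435] yaw 178.21 -> shift [ -3.2   0.2 103.5] turn 0 norm 104 t 18.68
```

```bash
python3 -m jog '[[[-4.5,0,40,0],[-4.5,0,80,0],[-4.5,0,103,0],[-4.5,0,103,0]]]'
python3 -m jog '[[[0,0,4,0],[0,0,8,0],[0,0,12,0],[0,0,12,0],[0,0,12,0]]]'
python3 -m jog '[[[0,0,4,0],[0,0,8,0],[0,0,8,0],[0,0,8,0]]]'
```

```text
clock: 19.18
eef_pos: [0.5785, 0.1797, 0.1396]
ee_rot: [-3.14, -0.003, 3.109]
force: [0.4, 0.5, -0.5]
finger_gap: 0.0525
finger_force: 64.0
clock: 19.8
eef_pos: [0.58, 0.1814, 0.1292]
ee_rot: [3.142, 0.0, 3.111]
force: [0.1, -0.4, -0.2]
finger_gap: 0.0528
finger_force: 64.0
clock: 20.3
eef_pos: [0.5798, 0.1814, 0.1208]
ee_rot: [-3.141, -0.0, 3.111]
force: [0.8, 0.5, -0.8]
finger_gap: 0.0527
finger_force: 64.3
```

```bash
python3 -m jog '[[[0,0,4,0],[0,0,4,0],[0,0,4,0]]]'
python3 -m jog '[[[0,0,4,0],[0,0,4,0],[0,0,4,0]]]'
```

```text
clock: 20.68
eef_pos: [0.5797, 0.1813, 0.1167]
ee_rot: [-3.141, -0.001, 3.11]
force: [0.3, 1.1, 0.3]
finger_gap: 0.0525
finger_force: 64.2
clock: 21.05
eef_pos: [0.5798, 0.1813, 0.1127]
ee_rot: [-3.142, -0.0, 3.11]
force: [-0.0, -0.2, -1.0]
finger_gap: 0.0528
finger_force: 64.2
```

Run:
```python
from h import *
def cen(im,box):
    g=cv2.cvtColor(im,cv2.COLOR_BGR2HSV);out=[]
    for th in(50,60,70,80):
        m=((g[...,2]<th)&(g[...,1]<120)).astype(np.uint8)
        for c in cv2.findContours(m,cv2.RETR_LIST,cv2.CHAIN_APPROX_NONE)[0]:
            if cv2.contourArea(c)<60 or len(c)<12: continue
            (u,v),(w,h),_=cv2.fitEllipse(c)
            if box[0]<u<box[1] and box[2]<v<box[3] and min(w,h)/max(w,h)>.8: out.append((u,v,w,h))
    return np.array(out)
a=cen(cv2.imread('pics/w4.png'),(150,210,100,160));b=cen(cv2.imread('pics/t4.png'),(100,220,120,220))
print(a.round(1));print(b.round(1))
s=dict(eef_pos=np.array([.579,.1817,.2505]),ee_rot=np.array([np.pi,0,3.111]))
f=210/np.tan(np.radians(get_calibration('wrist')['fovy'])/2)
if len(a) and len(b):
    ua=np.median(a[:,:2],0)+[100,60];ub=np.median(b[:,:2],0)/3-1/3+[120,160]
    o1,d1=ray('wrist',*ua,s);o2,d2=ray('top',*ub)
    t=np.linalg.lstsq(np.c_[d1,-d2],o2-o1,rcond=None)[0];print(o1+d1*t[0],o2+d2*t[1])
    for w in a: print('dia px',w[2:],)
    for z in(.08,.09,.1,.11,.12,.13):
        print(z,[round(2000*np.linalg.norm(onz('wrist',ua[0]+w[2]/2,ua[1],z,s)-onz('wrist',*ua,z,s)),1) for w in a])
```

```text
[[180.8 133.6  39.6  40.3]
 [180.9 133.2  47.6  50.4]
 [180.9 133.6  39.2  40.1]
 [180.9 133.1  48.1  50.6]
 [180.9 133.9  21.5  23.6]
 [180.9 133.5  38.9  40. ]
 [180.9 133.1  48.2  50.7]]
[[160.4 165.6  22.7  23.7]
 [160.4 165.6  41.4  43.4]
 [124.3 193.   15.   15.5]
 [210.7 196.   33.2  37.7]
 [160.5 165.5  23.1  24.3]
 [160.4 165.6  40.8  42.7]
 [152.6 164.3 263.2 292.8]
 [124.4 193.1  13.2  13.9]
 [160.4 165.5  23.7  25.1]
 [160.4 165.7  40.2  42.4]
 [166.  167.1  72.7  75.1]
 [148.5 161.2 280.9 285. ]
 [124.4 193.1  12.3  12.9]
 [160.4 165.5  24.5  25.4]
 [160.4 165.7  39.7  41.7]
 [165.9 166.9  72.5  74.4]
 [139.3 149.8 278.9 320.7]]
[0.57518592 0.18140433 0.1132756 ] [0.5758263  0.18175333 0.11345821]
dia px [39.6161232 40.2718277]
dia px [47.56634903 50.41508102]
dia px [39.15553284 40.14962387]
dia px [48.05501556 50.58019257]
dia px [21.53560257 23.55754089]
dia px [38.88357162 39.98439026]
dia px [48.1586113  50.69430923]
0.08 [np.float64(38.8), np.float64(46.6), np.float64(38.3), np.float64(47.1), np.float64(21.1), np.float64(38.1), np.float64(47.2)]
0.09 [np.float64(37.5), np.float64(45.1), np.float64(37.1), np.float64(45.5), np.float64(20.4), np.float64(36.8), np.float64(45.6)]
0.1 [np.float64(36.2), np.float64(43.5), np.float64(35.8), np.float64(44.0), np.float64(19.7), np.float64(35.6), np.float64(44.1)]
0.11 [np.float64(35.0), np.float64(42.0), np.float64(34.6), np.float64(42.4), np.float64(19.0), np.float64(34.3), np.float64(42.5)]
0.12 [np.float64(33.7), np.float64(40.5), np.float64(33.3), np.float64(40.9), np.float64(18.3), np.float64(33.1), np.float64(41.0)]
0.13 [np.float64(32.4), np.float64(39.0), np.float64(32.0), np.float64(39.4), np.float64(17.6), np.float64(31.8), np.float64(39.4)]
```

Run:
```python
from h import *
save('w5',cv2.resize(grab_frame('wrist')[160:360,140:430],None,fx=2,fy=2)); 
save('s5',cv2.resize(grab_frame('side')[150:330,150:350],None,fx=3,fy=3))
print(manip.observe()['force'])
```

```text
[ 0.0596502  -0.075176   -1.99377683]
```

View pics/w5.png

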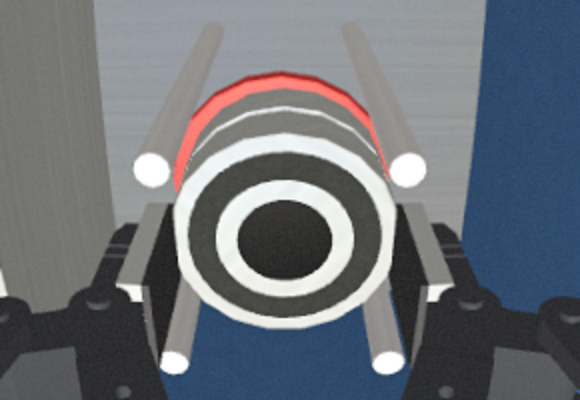

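Bearing 2 sits flush on bearing 1 inside the posts. I release it and go for the third near (.459,-.251).

```bash
python3 -m jog '[[[0,0,0,0],[0,0,0,0],[0,0,0,0],[0,0,-50,0],[0,0,-110,0]]]' 1
python3 -m jog '[[[5,-20,-30,0],[28,-70,-32,0],[56,-120,-32,0],[84,-170,-32,0],[110,-220,-32,0]]]'
python3 -m jog '[[[7,-50,0,0],[14,-100,20,0],[22,-150,30,0],[29,-200,30,0],[29,-206,30,0]]]'
python3 -m jog '[[[0,0,0,0],[0,0,0,0]]]'
python3 see.py .459 -.251
```

```text
clock: 21.78
eef_pos: [0.5792, 0.181, 0.2233]
ee_rot: [-3.14, -0.003, 3.111]
force: [0.7, 0.8, -0.2]
finger_gap: 0.0853
finger_force: 0.0
clock: 22.4
eef_pos: [0.4619, -0.0365, 0.2554]
ee_rot: [3.142, 0.001, 3.111]
force: [1.1, 0.1, 0.0]
finger_gap: 0.0851
finger_force: 0.0
clock: 23.02
eef_pos: [0.4268, -0.2426, 0.2249]
ee_rot: [-3.141, -0.001, 3.107]
force: [0.6, 1.0, -0.4]
finger_gap: 0.0853
finger_force: 0.0
clock: 23.28
eef_pos: [0.4281, -0.2393, 0.2252]
ee_rot: [3.141, 0.0, 3.112]
force: [-0.6, -0.3, -0.5]
finger_gap: 0.0856
finger_force: 0.0
[[ 0.4619 -0.2499 18.5245 50.    ]
 [ 0.4617 -0.2499 33.7732 50.    ]
 [ 0.4615 -0.2499 41.766  50.    ]
 [ 0.4618 -0.2498 18.8566 60.    ]
 [ 0.4617 -0.2499 33.6129 60.    ]
 [ 0.4614 -0.2499 41.9188 60.    ]
 [ 0.4617 -0.2498 19.4026 70.    ]
 [ 0.4617 -0.25   33.2361 70.    ]
 [ 0.4614 -0.2499 42.0589 70.    ]]
centre [ 0.4617 -0.2499]
spread [0.0002 0.    ]
at [ 0.4281 -0.2392  0.2253] yaw 178.31 -> shift [-33.8  -9.7 215.3] turn 0 norm 218 t 23.32
```

```bash
python3 -m jog '[[[-33,-10,50,0],[-33,-10,110,0],[-33,-10,165,0],[-33,-10,200,0],[-33,-10,212,0]]]'
python3 -m jog '[[[0,0,0,0],[0,0,0,0],[0,0,0,0],[0,0,0,0],[0,0,0,0]]]' -1 60
python3 -m jog '[[[0,0,-60,0],[0,0,-120,0],[0,0,-180,0],[0,0,-230,0],[0,0,-230,0]]]'
python3 -c "
from h import *;to(.578,.181,.25)"
```

```text
clock: 23.95
eef_pos: [0.4595, -0.25, 0.0113]
ee_rot: [3.141, -0.004, 3.112]
force: [-1.1, -0.1, 0.5]
finger_gap: 0.0855
finger_force: 0.0
clock: 24.58
eef_pos: [0.4621, -0.2514, 0.0155]
ee_rot: [-3.141, 0.004, 3.111]
force: [-0.5, 2.4, 6.0]
finger_gap: 0.0526
finger_force: 61.9
clock: 25.2
eef_pos: [0.4624, -0.252, 0.2491]
ee_rot: [-3.138, 0.011, 3.111]
force: [0.4, -0.9, -2.3]
finger_gap: 0.0528
finger_force: 63.9
at [ 0.4624 -0.252   0.2491] yaw 178.23 -> shift [-102.1  436.4   -1.2] turn 0 norm 448 t 25.2
```

```bash
python3 -m jog '[[[-13,55,0,0],[-26,110,0,0],[-39,165,0,0],[-52,220,0,0],[-65,275,0,0]]]'
python3 -m jog '[[[-13,55,0,0],[-26,110,0,0],[-37,161,0,0],[-37,161,0,0],[-37,161,0,0]]]'
python3 -c "
from h import *;to(.578,.181,.140)"
```

```text
clock: 25.82
eef_pos: [0.5336, 0.0236, 0.2428]
ee_rot: [3.141, -0.0, 3.111]
force: [1.5, 0.2, -1.8]
finger_gap: 0.0524
finger_force: 63.8
clock: 26.45
eef_pos: [0.5755, 0.1813, 0.2425]
ee_rot: [-3.141, -0.001, 3.111]
force: [-0.5, -0.5, -1.8]
finger_gap: 0.0525
finger_force: 63.8
at [0.5755 0.1813 0.2425] yaw 178.24 -> shift [ -2.7  -0.2 102.5] turn 0 norm 103 t 26.45
```

```bash
python3 -m jog '[[[-3,0,40,0],[-3,0,80,0],[-3,0,100,0],[-3,0,106,0],[-3,0,110,0]]]'
python3 -m jog '[[[0,0,4,0],[0,0,8,0],[0,0,12,0],[0,0,15,0],[0,0,18,0]]]'
python3 -m jog '[[[0,0,2,0],[0,0,2,0],[0,0,2,0]]]'
python3 - <<'E'
from h import *
save('w6',cv2.resize(grab_frame('wrist')[160:360,140:430],None,fx=2,fy=2))
E
```

```text
clock: 27.08
eef_pos: [0.5794, 0.1808, 0.134]
ee_rot: [3.141, 0.002, 3.11]
force: [0.6, -0.1, -1.0]
finger_gap: 0.0527
finger_force: 63.8
clock: 27.7
eef_pos: [0.5794, 0.1814, 0.1154]
ee_rot: [3.141, 0.001, 3.111]
force: [1.5, -0.8, 1.9]
finger_gap: 0.0523
finger_force: 64.3
clock: 28.08
eef_pos: [0.5789, 0.1815, 0.113]
ee_rot: [3.141, 0.0, 3.111]
force: [1.3, -0.3, 0.7]
finger_gap: 0.0527
finger_force: 64.2
```

View pics/w6.png

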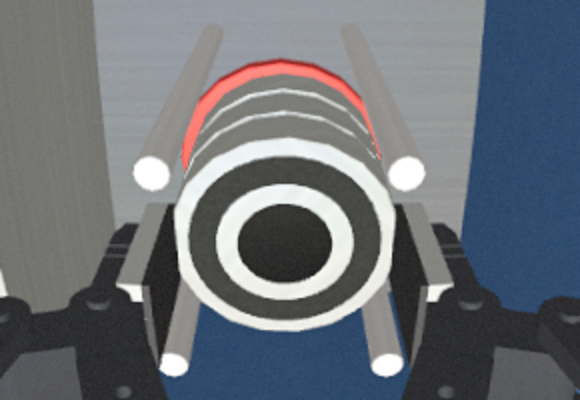

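Three are stacked neatly. I release and go to the fourth near (.5545,-.2715).

```bash
python3 -m jog '[[[0,0,0,0],[0,0,0,0],[0,0,0,0],[0,0,-50,0],[0,0,-110,0]]]' 1
python3 -m jog '[[[5,-20,-30,0],[12,-70,-32,0],[20,-125,-32,0],[28,-180,-32,0],[35,-235,-32,0]]]'
python3 -m jog '[[[7,-55,10,0],[10,-110,20,0],[10,-165,30,0],[10,-212,40,0],[10,-212,40,0]]]'
python3 -m jog '[[[0,0,0,0],[0,0,0,0]]]'
python3 see.py .5545 -.2715
```

```text
clock: 28.75
eef_pos: [0.578, 0.181, 0.2231]
ee_rot: [-3.14, -0.003, 3.111]
force: [2.2, 0.6, 0.5]
finger_gap: 0.0853
finger_force: 0.0
clock: 29.38
eef_pos: [0.5359, -0.0539, 0.2552]
ee_rot: [3.141, 0.0, 3.111]
force: [0.7, -0.4, 0.7]
finger_gap: 0.0857
finger_force: 0.0
clock: 30.0
eef_pos: [0.5188, -0.2665, 0.2134]
ee_rot: [3.141, -0.003, 3.106]
force: [-0.1, 0.7, -0.4]
finger_gap: 0.0854
finger_force: 0.0
clock: 30.25
eef_pos: [0.5204, -0.2631, 0.2156]
ee_rot: [-3.142, 0.001, 3.112]
force: [0.7, 0.4, -0.3]
finger_gap: 0.0857
finger_force: 0.0
[[ 0.5559 -0.2704 18.7514 50.    ]
 [ 0.5556 -0.2705 33.6142 50.    ]
 [ 0.5551 -0.2704 41.6906 50.    ]
 [ 0.5557 -0.2704 19.4857 60.    ]
 [ 0.5556 -0.2704 33.2932 60.    ]
 [ 0.5552 -0.2705 41.9761 60.    ]
 [ 0.5556 -0.2704 19.6078 70.    ]
 [ 0.5555 -0.2705 33.0807 70.    ]
 [ 0.5552 -0.2704 42.2553 70.    ]]
centre [ 0.5556 -0.2704]
spread [0.0003 0.    ]
at [ 0.5205 -0.263   0.2156] yaw 178.31 -> shift [-35.1  -6.4 205.6] turn 0 norm 209 t 30.3
```

```bash
python3 -m jog '[[[-34.5,-6.5,50,0],[-34.5,-6.5,110,0],[-34.5,-6.5,160,0],[-34.5,-6.5,192,0],[-34.5,-6.5,202,0]]]'
python3 -m jog '[[[0,0,0,0],[0,0,0,0],[0,0,0,0],[0,0,0,0],[0,0,0,0]]]' -1 60
python3 -m jog '[[[0,0,-60,0],[0,0,-120,0],[0,0,-180,0],[0,0,-230,0],[0,0,-230,0]]]'
python3 -c "
from h import *;to(.578,.181,.25)"
```

```text
clock: 30.92
eef_pos: [0.5534, -0.2704, 0.0113]
ee_rot: [3.141, -0.003, 3.112]
force: [0.1, -0.8, 0.5]
finger_gap: 0.0853
finger_force: 0.0
clock: 31.55
eef_pos: [0.556, -0.2719, 0.0158]
ee_rot: [-3.14, 0.004, 3.111]
force: [-1.3, 2.1, 6.2]
finger_gap: 0.0526
finger_force: 62.2
clock: 32.17
eef_pos: [0.5562, -0.2725, 0.2495]
ee_rot: [-3.138, 0.011, 3.111]
force: [0.3, 0.7, -2.4]
finger_gap: 0.0523
finger_force: 63.6
at [ 0.5562 -0.2725  0.2495] yaw 178.22 -> shift [ -7.7 454.   -1.9] turn 0 norm 454 t 32.17
```

```bash
python3 -m jog '[[[-2,57,0,0],[-4,114,0,0],[-5,171,0,0],[-6,228,0,0],[-7,285,0,0]]]'
python3 -m jog '[[[0,57,0,0],[0,114,0,0],[-2,169,0,0],[-2,169,0,0],[-2,169,0,0]]]'
python3 -c "
from h import *;to(.578,.181,.130)"
```

```text
clock: 32.8
eef_pos: [0.5695, 0.015, 0.2427]
ee_rot: [3.141, -0.0, 3.11]
force: [1.2, 0.2, -0.8]
finger_gap: 0.0525
finger_force: 63.6
clock: 33.42
eef_pos: [0.5771, 0.1818, 0.2426]
ee_rot: [-3.141, -0.001, 3.111]
force: [-0.2, -1.3, -0.2]
finger_gap: 0.0524
finger_force: 63.6
at [0.5771 0.1818 0.2426] yaw 178.25 -> shift [ -1.1  -0.7 112.6] turn 0 norm 113 t 33.42
```

```bash
python3 -m jog '[[[-1,0,40,0],[-1,0,80,0],[-1,0,100,0],[-1,0,106,0],[-1,0,110,0]]]'
python3 -m jog '[[[0,0,4,0],[0,0,8,0],[0,0,12,0],[0,0,16,0],[0,0,20,0]]]'
python3 -m jog '[[[0,0,0,0],[0,0,0,0],[0,0,0,0]]]'
python3 - <<'E'
from h import *
save('w7',cv2.resize(grab_frame('wrist')[160:360,140:430],None,fx=2,fy=2))
E
```

```text
clock: 34.05
eef_pos: [0.579, 0.1813, 0.1339]
ee_rot: [3.141, 0.002, 3.11]
force: [-0.3, 0.2, -1.8]
finger_gap: 0.0527
finger_force: 63.6
clock: 34.67
eef_pos: [0.5789, 0.1819, 0.1133]
ee_rot: [3.141, 0.001, 3.111]
force: [1.3, -1.9, 2.4]
finger_gap: 0.0522
finger_force: 64.2
clock: 35.05
eef_pos: [0.5781, 0.1821, 0.1126]
ee_rot: [3.142, -0.001, 3.111]
force: [0.8, 0.1, -1.1]
finger_gap: 0.0523
finger_force: 63.9
```

View pics/w7.png

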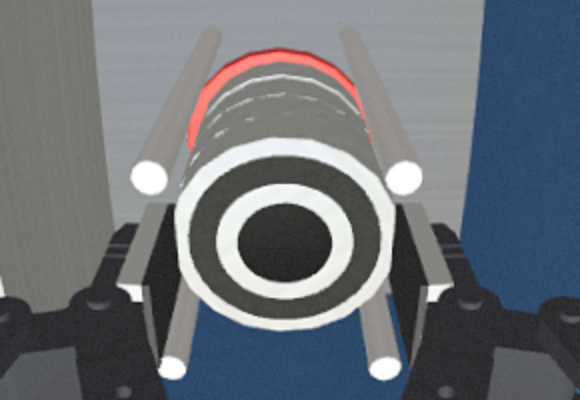

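Four are stacked. Release, then the fifth near (.678,-.203).

```bash
python3 -m jog '[[[0,0,0,0],[0,0,0,0],[0,0,0,0],[0,0,-50,0],[0,0,-110,0]]]' 1
python3 -m jog '[[[0,-20,-30,0],[0,-75,-32,0],[0,-130,-32,0],[-8,-185,-32,0],[-20,-240,-32,0]]]'
python3 -m jog '[[[-20,-50,10,0],[-35,-100,20,0],[-48,-145,40,0],[-48,-145,40,0],[-48,-145,40,0]]]'
python3 see.py .6776 -.2026
python3 - <<'E'
from h import *
# red bin rim (z=.06) corners from top view
im=grab_frame('top');h=cv2.cvtColor(im,cv2.COLOR_RGB2HSV)
m=(((h[...,0]<8)|(h[...,0]>172))&(h[...,1]>150)&(h[...,2]>60)).astype(np.uint8);m[:,:235]=0;m[:,330:]=0;m[200:]=0
c=np.argwhere(m)[:,::-1].astype(np.float32);print([onz('top',*p,.06).round(3).tolist() for p in cv2.boxPoints(cv2.minAreaRect(c))])
E
```

```text
clock: 35.72
eef_pos: [0.5777, 0.1815, 0.2233]
ee_rot: [-3.14, -0.003, 3.111]
force: [1.7, 0.9, 0.5]
finger_gap: 0.085
finger_force: 0.0
clock: 36.35
eef_pos: [0.5908, -0.0602, 0.2556]
ee_rot: [3.141, 0.001, 3.111]
force: [0.9, 0.2, 0.3]
finger_gap: 0.0851
finger_force: 0.0
clock: 36.98
eef_pos: [0.6344, -0.2051, 0.215]
ee_rot: [-3.142, -0.0, 3.11]
force: [-0.2, -0.6, -0.4]
finger_gap: 0.085
finger_force: 0.0
[[ 0.6809 -0.2019 18.7147 50.    ]
 [ 0.6807 -0.2021 33.6097 50.    ]
 [ 0.6804 -0.202  41.2439 50.    ]
 [ 0.6808 -0.202  18.897  60.    ]
 [ 0.6806 -0.2021 33.2718 60.    ]
 [ 0.6803 -0.202  41.6138 60.    ]
 [ 0.6809 -0.2021 19.0982 70.    ]
 [ 0.6805 -0.202  32.9121 70.    ]
 [ 0.6803 -0.202  41.7608 70.    ]]
centre [ 0.6806 -0.202 ]
spread [0.0002 0.    ]
at [ 0.6347 -0.2045  0.2157] yaw 178.25 -> shift [-45.7   3.9 205.8] turn 0 norm 211 t 37.02
[[0.737, -0.094, 0.06], [0.743, -0.164, 0.06], [0.723, -0.165, 0.06], [0.717, -0.096, 0.06]]
```

```bash
python3 -m jog '[[[-45,4,50,0],[-45,4,110,0],[-45,4,160,0],[-45,4,192,0],[-45,4,202,0]]]'
python3 -m jog '[[[0,0,0,0],[0,0,0,0],[0,0,0,0],[0,0,0,0],[0,0,0,0]]]' -1 60
python3 -m jog '[[[0,0,-60,0],[0,0,-120,0],[0,0,-180,0],[0,0,-230,0],[0,0,-230,0]]]'
python3 -c "
from h import *;to(.578,.181,.25)"
```

```text
clock: 37.7
eef_pos: [0.6787, -0.2011, 0.0115]
ee_rot: [3.141, -0.003, 3.112]
force: [-0.1, 0.3, 0.5]
finger_gap: 0.0857
finger_force: 0.0
clock: 38.33
eef_pos: [0.6814, -0.2027, 0.0164]
ee_rot: [-3.141, 0.005, 3.111]
force: [-0.3, 1.3, 6.3]
finger_gap: 0.0523
finger_force: 62.4
clock: 38.95
eef_pos: [0.6813, -0.2031, 0.2501]
ee_rot: [-3.14, 0.012, 3.11]
force: [-0.0, -0.2, -1.7]
finger_gap: 0.052
finger_force: 63.7
at [ 0.6813 -0.2031  0.2501] yaw 178.21 -> shift [115.2 380.7  -2. ] turn 0 norm 398 t 38.95
```

```bash
python3 -m jog '[[[17,55,0,0],[34,110,0,0],[50,165,0,0],[66,220,0,0],[83,275,0,0]]]'
python3 -m jog '[[[17,55,0,0],[32,105,0,0],[32,105,0,0],[32,105,0,0]]]'
python3 -c "
from h import *;to(.578,.181,.134)"
```

```text
clock: 39.58
eef_pos: [0.6039, 0.0768, 0.2425]
ee_rot: [3.141, -0.001, 3.11]
force: [1.1, 1.1, -1.2]
finger_gap: 0.0522
finger_force: 63.6
clock: 40.08
eef_pos: [0.576, 0.1809, 0.2427]
ee_rot: [-3.141, -0.001, 3.111]
force: [0.2, -0.4, -1.7]
finger_gap: 0.0522
finger_force: 63.7
at [0.576  0.1809 0.2427] yaw 178.25 -> shift [ -2.1   0.2 108.7] turn 0 norm 109 t 40.08
```

```bash
python3 -m jog '[[[-2,0,40,0],[-2,0,80,0],[-2,0,100,0],[-2,0,106,0],[-2,0,110,0]]]'
python3 -m jog '[[[0,0,4,0],[0,0,8,0],[0,0,12,0],[0,0,16,0],[0,0,18,0]]]'
python3 -m jog '[[[0,0,0,0],[0,0,0,0],[0,0,0,0]]]'
python3 -m jog '[[[0,0,0,0],[0,0,0,0],[0,0,0,0],[0,0,-50,0],[0,0,-110,0]]]' 1
python3 -m jog '[[[0,0,-30,0],[0,0,-30,0],[0,0,-30,0]]]'
python3 - <<'E'
from h import *
s=manip.observe();w=grab_frame('wrist');t=grab_frame('top');save('t8',t)
save('w8',cv2.resize(w[60:360,100:460],None,fx=1.5,fy=1.5))
def cen(im,c0,r,amin):
    g=cv2.cvtColor(im,cv2.COLOR_RGB2HSV);out=[]
    for th in(50,60,70):
        m=((g[...,2]<th)&(g[...,1]<120)).astype(np.uint8)
        for c in cv2.findContours(m,cv2.RETR_LIST,cv2.CHAIN_APPROX_NONE)[0]:
            if cv2.contourArea(c)<amin or len(c)<8: continue
            (u,v),(a,b),_=cv2.fitEllipse(c)
            if np.hypot(u-c0[0],v-c0[1])<r and min(a,b)/max(a,b)>.8 and max(a,b)<60: out.append((u,v))
    return np.median(out,0)
ua=cen(w,proj('wrist',[.577,.181,.115],s),15,60);ub=cen(t,proj('top',[.577,.181,.115]),6,20);print(ua,ub)
o1,d1=ray('wrist',*ua,s);o2,d2=ray('top',*ub)
k=np.linalg.lstsq(np.c_[d1,-d2],o2-o1,rcond=None)[0];print(o1+d1*k[0],o2+d2*k[1])
E
```

```text
clock: 40.7
eef_pos: [0.5791, 0.1803, 0.1337]
ee_rot: [3.141, 0.001, 3.11]
force: [-0.2, 0.0, -2.1]
finger_gap: 0.0524
finger_force: 63.7
clock: 41.32
eef_pos: [0.5789, 0.1809, 0.1153]
ee_rot: [3.141, 0.001, 3.111]
force: [0.1, -1.3, 2.2]
finger_gap: 0.0522
finger_force: 64.2
clock: 41.7
eef_pos: [0.5784, 0.1811, 0.115]
ee_rot: [3.141, 0.0, 3.111]
force: [0.6, 0.6, 0.1]
finger_gap: 0.0525
finger_force: 64.0
clock: 42.32
eef_pos: [0.5776, 0.1805, 0.2251]
ee_rot: [-3.14, -0.003, 3.111]
force: [1.4, 0.5, -0.7]
finger_gap: 0.0854
finger_force: 0.0
clock: 42.7
eef_pos: [0.5779, 0.181, 0.2541]
ee_rot: [-3.141, -0.002, 3.111]
force: [0.3, 0.5, -0.6]
finger_gap: 0.0852
finger_force: 0.0
[282.14346313 196.43221283] [173.4105835  214.63951111]
[0.5774252  0.18161854 0.11397281] [0.57637203 0.18100274 0.1136624 ]
```

View pics/w8.png

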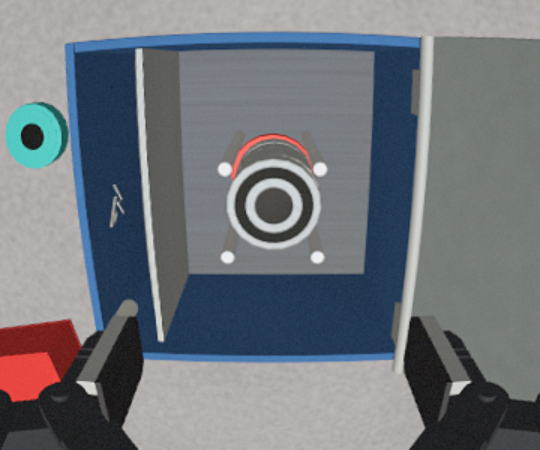

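All five bearings are stacked with the top at z≈0.114, below the 0.130 rim. Next I fetch the hatch bar.

```bash
python3 -m jog '[[[0,0,-50,0],[0,0,-100,0],[0,0,-116,0],[0,50,-116,0],[2,100,-116,0]]]' -0.35
python3 -m jog '[[[5,40,0,0],[10,80,0,0],[10,98,0,0],[10,98,0,0],[10,98,0,0]]]'
python3 - <<'E'
from h import *
s=manip.observe();save('w9',grab_frame('wrist'));to(.584,.378,.2875)
im=grab_frame('top');hsv=cv2.cvtColor(im,cv2.COLOR_RGB2HSV)
y=((hsv[...,0]>15)&(hsv[...,0]<32)&(hsv[...,1]>150)&(hsv[...,2]>100)).astype(np.uint8);y[:,120:]=0;y[260:]=0
p=np.argwhere(y)[:,::-1].mean(0);print(p,onz('top',*p,.291))
E
```

```text
clock: 43.42
eef_pos: [0.5795, 0.2817, 0.3703]
ee_rot: [-3.141, -0.001, 3.109]
force: [1.0, 0.5, -0.7]
finger_gap: 0.0277
finger_force: 0.0
clock: 44.05
eef_pos: [0.5727, 0.3787, 0.3705]
ee_rot: [-3.141, -0.0, 3.11]
force: [-0.8, -0.2, -0.2]
finger_gap: 0.0282
finger_force: 0.0
at [0.5727 0.3784 0.3711] yaw 178.18 -> shift [-11.3   0.   83.6] turn 0 norm 84 t 44.1
[ 62.90291262 202.03883495] [0.58197929 0.3786641  0.291     ]
```

View pics/w9.png

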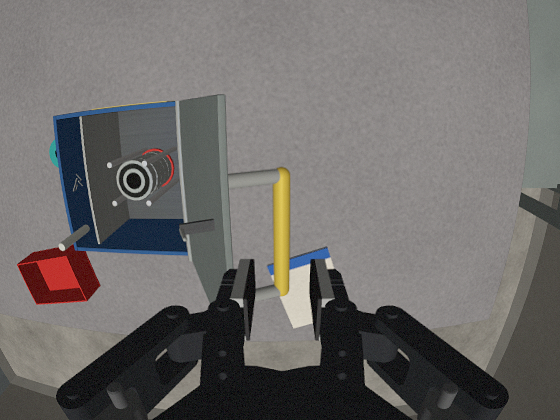

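The bar lies between the fingers at column 282. I descend, pinch, and swing the hatch back.

```bash
python3 -m jog '[[[-8,0,30,0],[-8,0,60,0],[-8,0,78,0],[-8,0,84,0],[-8,0,84,0]]]'
python3 -m jog '[[[0,0,0,0],[0,0,0,0],[0,0,0,0],[0,0,0,0]]]' -1 40
python3 - <<'E'
from h import *
s=manip.observe();p=s['eef_pos'];print(p,s['finger_gap'],s['force'])
yaw=np.radians(-1.6);T=toolT(s)[:3,:3]
def bar(t): return np.array([0,95-184*np.cos(t)+45*np.sin(t),141+184*np.sin(t)+45*np.cos(t)])
for t in [2,1.9,1.8,1.6,1.4,1.2,1,.8,.6,.4,.23,.1,0]:
    d=bar(t)-bar(2.);w=np.array([-np.sin(yaw)*d[1],np.cos(yaw)*d[1],d[2]]);print(t,(T.T@w).round(0),(p+w/1000).round(3))
E
```

```text
clock: 44.78
eef_pos: [0.5807, 0.3784, 0.2877]
ee_rot: [3.141, 0.001, 3.11]
force: [-0.8, -0.3, -0.2]
finger_gap: 0.0278
finger_force: 0.0
clock: 45.28
eef_pos: [0.5809, 0.378, 0.2885]
ee_rot: [-3.141, 0.002, 3.11]
force: [-1.7, -5.3, 4.8]
finger_gap: 0.0101
finger_force: 39.5
[0.58090416 0.37804292 0.28845669] 0.01011491834776227 [-1.70285644 -5.28197591  4.76288691]
2 [0. 0. 0.] [0.581 0.378 0.288]
1.9 [ -0. -15. -11.] [0.58  0.363 0.299]
1.8 [ -0. -32. -20.] [0.58  0.346 0.309]
1.6 [ -0. -67. -34.] [0.579 0.311 0.322]
1.4 [  -0. -104.  -40.] [0.578 0.274 0.329]
1.2 [  -1. -142.  -39.] [0.577 0.236 0.328]
1 [  -1. -179.  -30.] [0.576 0.199 0.319]
0.8 [  -1. -213.  -15.] [0.575 0.165 0.303]
0.6 [  -1. -244.    8.] [0.574 0.134 0.281]
0.4 [  -1. -269.   36.] [0.573 0.109 0.253]
0.23 [  -1. -286.   63.] [0.573 0.092 0.226]
0.1 [  -1. -296.   86.] [0.573 0.082 0.203]
0 [  -1. -301.  104.] [0.572 0.077 0.185]
```

```bash
python3 -m jog '[[[0,-32,-20,0],[0,-67,-34,0],[0,-104,-40,0],[-1,-142,-39,0],[-1,-179,-30,0]]]'
python3 -m jog '[[[0,-34,15,0],[0,-65,38,0],[0,-90,66,0],[0,-107,93,0],[0,-107,93,0]]]'
python3 -m jog '[[[0,0,0,0],[0,0,0,0]]]'
```

```text
clock: 45.9
eef_pos: [0.5757, 0.2005, 0.3191]
ee_rot: [3.137, 0.003, 3.112]
force: [-1.7, 3.2, 4.5]
finger_gap: 0.0103
finger_force: 42.0
clock: 46.52
eef_pos: [0.5724, 0.0918, 0.2226]
ee_rot: [-3.141, -0.001, 3.109]
force: [-0.3, -2.2, -0.1]
finger_gap: 0.0103
finger_force: 44.1
clock: 46.78
eef_pos: [0.5725, 0.0928, 0.2244]
ee_rot: [-3.14, -0.0, 3.111]
force: [-1.6, -5.1, 0.3]
finger_gap: 0.0101
finger_force: 44.2
```

```bash
python3 -m jog '[[[0,-5,11,0],[0,-10,23,0],[0,-13,33,0],[0,-15,41,0],[0,-16,46,0]]]'
python3 -m jog '[[[0,-0.5,2,0],[0,-1,4,0],[0,-1,5,0],[0,-1,5,0]]]'
```

```text
clock: 47.4
eef_pos: [0.5722, 0.0764, 0.1791]
ee_rot: [-3.14, 0.001, 3.111]
force: [-3.5, -7.4, 6.1]
finger_gap: 0.0104
finger_force: 46.1
clock: 47.9
eef_pos: [0.5722, 0.0753, 0.1744]
ee_rot: [-3.14, 0.001, 3.111]
force: [-2.3, -6.4, 5.1]
finger_gap: 0.0104
finger_force: 46.1
```

```bash
python3 -m jog '[[[0,0,1.5,0],[0,0,2.5,0],[0,0,2.5,0]]]'
```

```text
clock: 48.28
eef_pos: [0.5722, 0.0749, 0.172]
ee_rot: [-3.139, 0.001, 3.111]
force: [-3.6, -8.1, 6.0]
finger_gap: 0.01
finger_force: 46.2
```

```bash
python3 -m jog '[[[0,0,2,0],[0,0,3,0],[0,0,3,0]]]'
python3 -m jog '[[[0,0,2,0],[0,0,2,0]]]'
```

```text
clock: 48.65
eef_pos: [0.5723, 0.0748, 0.1711]
ee_rot: [-3.139, 0.003, 3.111]
force: [-8.5, -8.3, 15.2]
finger_gap: 0.0099
finger_force: 47.1
clock: 48.9
eef_pos: [0.5725, 0.0746, 0.1705]
ee_rot: [-3.139, 0.004, 3.112]
force: [-10.9, -8.1, 22.4]
finger_gap: 0.0107
finger_force: 48.3
```

Stop reached. I let go, rise and look.

```bash
python3 -m jog '[[[0,0,0,0],[0,0,0,0],[0,0,0,0],[0,0,0,0]]]' 0.5
python3 -m jog '[[[0,0,-30,0],[0,0,-60,0],[0,0,-100,0],[0,0,-100,0],[0,0,-100,0]]]' 1
python3 - <<'E'
from h import *
s=manip.observe();w=grab_frame('wrist');save('w10',w);save('t10',grab_frame('top'))
hsv=cv2.cvtColor(w,cv2.COLOR_RGB2HSV)
y=((hsv[...,0]>15)&(hsv[...,0]<32)&(hsv[...,1]>150)&(hsv[...,2]>100)).astype(np.uint8)
n,l,st,ce=cv2.connectedComponentsWithStats(y)
for i in range(1,n):
    if st[i,4]>60: print(st[i],ce[i],onz('wrist',*ce[i],.186,s).round(4),onz('wrist',*ce[i],.2267,s).round(4))
print('expected px shut',proj('wrist',[.5745,.0765,.186],s),'ajar',proj('wrist',[.5745,.092,.2267],s),s['eef_pos'])
E
```

```text
clock: 49.4
eef_pos: [0.5722, 0.0764, 0.1652]
ee_rot: [3.141, -0.0, 3.111]
force: [0.5, 0.0, 0.6]
finger_gap: 0.0641
finger_force: 0.0
clock: 50.02
eef_pos: [0.5719, 0.0763, 0.2649]
ee_rot: [3.141, -0.001, 3.111]
force: [-0.1, -0.1, -0.4]
finger_gap: 0.0855
finger_force: 0.0
[ 275  156   17  133 2068] [282.827853   220.24516441] [0.5706 0.0776 0.186 ] [0.555  0.0779 0.2267]
expected px shut [281.50275511 225.37751699] ajar [307.48663116 250.14313024] [0.57194824 0.07629391 0.26492702]
```

View pics/w10.png

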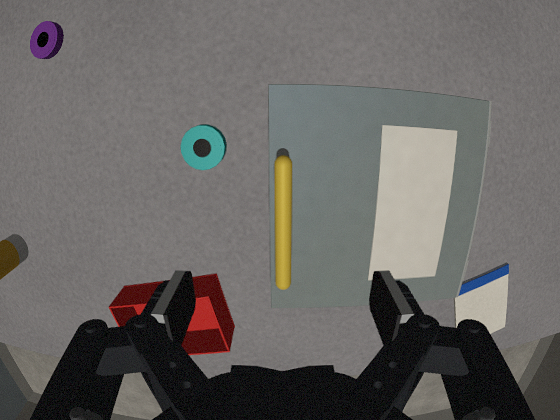

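The hatch is shut and caught: the bar is at (283,220), its shut position. All bearings are off the bench, and the bin, can and both look-alikes are where they were. Handing in.

```bash
python3 -c "
from rig import manip;print(manip.close_job())"
```

```text
the job is handed in; nothing more can be done
None
```

The job is handed in: all five bearings are stacked flat on the platform, the pile's top about 16 mm below the rim. The hatch is shut and held by its catch. The arm stayed clear of the red bin, spray can, carton and both look-alikes; the last wrist picture did not show the carton.

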